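# Rake the dropped balance weight out from under the low shelf

## Task

A brass balance weight has been dropped and lies hidden in the low shelf, left of its divider. Take the flat rake by its handle, feel for the weight with the rake's head and draw it out over the front edge so that it drops into the shallow tray; then lay the rake flat on the bare worktop and let go. Go gently: neither the shelf nor the rake's blade may be pressed on anything with more than about 15 N, and the two vials on top must stay where they stand.

Things in the scene. Friction and masses are not known exactly. Their poses are not given: they have to be found in the camera images.
- shelf: Low grey metal shelf fixed on the worktop, 115 (x) x 230 (y) x 50 mm, open only at the front. Origin: on the worktop below its middle; x points away from the robot to the closed back, y left, z up. Deck top at z = 14 mm, roof underside at z = 44 mm, so 30 mm of room; deck's front edge at x = -60 (the roof's at -63), back wall inside at x = 50, side walls inside at y = 110 and -110 mm.
- space_back (a point): Foot of the back wall inside the shelf, mid-width, at deck height; axes as the shelf's. The weight, not measured: a flat-lying brass disc, 34 mm across, 20 mm high, about 160 g; it slides on the deck with a resistance of roughly 0.5 to 2.5 N. Its centre starts between x = -28 and +8 mm of the shelf's frame, so the last 25 mm before the back wall are free for the rake's head.
- deck_edge (a point): Middle of the deck's front edge; axes as the shelf's. Inside, an upright aluminium divider 5 mm thick runs from front to back (shelf x = -52 to 48 mm), centred somewhere from y = -85 to +8 mm, not measured; it does not give way. The weight's centre starts 23 to 31 mm left (+y) of the divider's, and when pushed right it slides, then stops hard at the divider.
- left_wall (a point): Front end of the left wall's inner face (shelf y = +110 mm) at deck height; axes as the shelf's. The strip of the space 50 mm wide to the right of this wall is always free from front to back.
- tray: Shallow aluminium tray, 75 (x) x 230 (y) mm, fixed on the worktop against the shelf's front. Floor 2 mm thick; walls 10 mm high at its front and both ends, none at the shelf's side, where the deck's edge stands 12 mm over the tray's floor. Origin: centre of its underside, 98.5 mm in front of the shelf's origin; axes as the shelf's.
- rake_grip (a point): Loose flat steel rake, about 130 g; this point is the middle of its wooden handle, 26 mm over the rake's flat underside. x along the rake to its head, y left, z up. Handle 50 (x) x 14 (y) mm, 4 to 38 mm over the underside, on a foot plate 56 x 32 x 4 mm. A flat shank, 14 mm wide (y = -7 to 7), 4 mm thick, level with the underside, runs out to the head. Lies flat on the worktop at the start.
- rake_head (a point): Centre of the rake's head: a steel toe 8 (x) x 33 (y) x 12 mm high that forms an L with the shank, jutting 19 mm to the right of it. In rake_grip's frame this point is at x = 136, y = -9.5, z = -20 mm (6 mm over the underside); the toe spans x = 132 to 140, y = -26 to 7 mm. Axes as rake_grip's.
- vial_a: Screw-cap glass vial, 25 mm in diameter, 60 mm high, standing loose on the shelf's roof near the back. Origin: centre of its underside. Bystander.
- vial_b: A second such vial standing beside the first on the roof. Origin: centre of its underside. Bystander.
- blade: The rake's steel blade, that is shank and head together, fixed to the handle; origin and axes as the whole rake's.
- rake: The rake as a whole; origin: on its underside below rake_grip; axes as rake_grip's. Well behind the place where it starts, 0.72 m ahead of the robot and farther, stands a tall fixed wooden rack: keep the head clear of it when carrying the rake.
Things that resemble listed ones, but are neither listed nor needed, are in the scene too. Of the things that look like the rake, the larger one is meant.

How it is judged:
By the outcome, as a careful person would: the job done as asked, in the order asked, and still so for the second after the job is handed in, with the robot touching nothing.
It also fails if it takes over 66 s, if anything falls off the work surface, if the arm or the gripper's body presses on something with over 40 N, if the wrist force passes 120 N, or if a joint passes its speed limit or range.

## Robot

A 7-joint arm with a two-finger parallel gripper is mounted at the origin on a cart in front of the work surface, level with it; the furniture and walls round the work are solid. World frame = base frame: x ahead of the robot, y to its left, z up, the work surface at z = 0. Lengths are in m, angles in rad, forces in N, time in s.
With the tool pointing down it reaches from about 0.4 to 0.85 m from the base axis. Payload 10.4 kg.
Tool frame: the origin (TCP) lies at the very end of the fingers, on their centre line; the grasp point (between the pads) lies 19 mm behind it (manip.tcp_to_grasp is the distance from the TCP to the grasp point, in m); x points along the fingers, y is the direction in which the jaws open and shut, and the axes are right-handed (so a half turn about x gives the same grasp; the last joint's range is limited). The gripper opens to 85 mm and grips with 20 to 120 N. Pads are 22 mm wide; open, the fingers measure 114 mm over their backs; the gripper's body (76 mm by 85 mm) begins 54 mm behind the grasp point. The pads swing forward as they close: fully open they stand 13 mm farther back than shut.
Start: joints at [-1.353, 0.332, -0.065, 1.46, 0.022, 1.35, -0.088], TCP at [0.149, 0.607, 0.231] pointing down, gripper open.
Joint ranges: [-2.6, 2.6], [-0.5, 2.12], [-1.47, 1.34], [0.16, 2.42], [-1.27, 4.41], [0.06, 2.06], [-2.6, 2.6]. Speed limits (rad/s): [2.22, 2.22, 2.79, 2.79, 3.14, 3.14, 3.14].

## Interface

Orientations are given as a unit quaternion [x, y, z, w].
In Python, from workcell import manip, cams, hand_in gives the robot as it stands.
- The arm moves only by the shell command python3 -m handwheel 'ROWS' [FORCE]. ROWS is text: rows parted by semicolons, each of 7 numbers parted by spaces: the shift along the tool's x, y, z in mm, then the turn, a rotation vector about the tool's x, y, z in rad, then the finger opening in mm, from 0 to 85.4. A call has 1 to 8 rows; each row shifts and turns the commanded pose from where the row before left it, along the tool's axes as they then stand; what a row does not reach is not made up. A row lasts 1/10 s, in which the tool goes at most 50 mm and 8.59 degrees, less where a joint would pass 70% of its speed; a pose out of reach is approached as far as the arm can. A call with a gripper value outside its range is refused whole. The fingers move at their own pace and stop on an object; FORCE is the grip in N (left out, the last holds). Time passes only in rows, so rows that do not move let the fingers close. It gives the time, the measured TCP pose, the force and the opening at its end, in the units of the state.
- manip.get_obs(): the state, without advancing time (a new reading comes with each control period).
- cams.camera(name): name is "side" or "top" or "wrist"; returns a dict with "color" (420x560x3 uint8, blue, green, red), "depth" (420x560 float32, m along the optical axis (not along the pixel's ray), 0 where there is no reading), "camera_matrix" (3x3 intrinsics, pixels), "origin" and "attitude" of the camera in the world; the wrist camera has in their place "T_tool_cam" (4x4, takes a point from camera to tool coordinates, whose origin is the TCP and whose axes are the tool frame's). Camera axes: x right, y down, z forward; pixel columns grow to the right and rows downward; lengths in m; the calibration is good to about 2 mm. A picture is of the moment at which its call begins: read the wrist's pose just before it.
- hand_in(): hands the job in, once; it reports no verdict.
Trained networks look in the newest picture that a camera, given by its name, has taken for a name from the list of things; names that differ only in an ending like _2 or _b are one class to them, and where a whole thing is asked for, a point or a joint stands for the part that bears it (a point fixed in the world has none). Each returns a list of dicts, best first, with "conf" (0 to 1); they miss things now and then, are a little off and sometimes report something else, mostly with a low value. They report only what shows in the picture. A call takes as long as a camera call. They do not tell look-alikes from the thing itself.
- cams.recognise(camera, thing): "box" ([left, top, width, height] in pixels, round what is visible of it).
- cams.outline_of(camera, thing): "region" (420x560 bool, what is visible of it) and "box" ([left, top, width, height] in pixels, round what is visible of it).
The state is a dict: "clock": time; "joint_pos": joint angles; "joint_velocities": joint speeds; "tau": joint torques, N m; "position": TCP position; "ee_rot": TCP orientation; "ft_force": force on the tool from outside, world axes, zero at the start; "torque": the same for the moment, N m; "grip_width": opening from 0.0 (shut) to 1.0 (fully open).
Only numpy, scipy, OpenCV 4.12 (cv2) and the standard library are available. Lean on these libraries where they do the work, as an engineer would, in place of code of your own. Each camera call takes 0.05 s, during which the arm holds its last target.

## Working session

There is one attempt and no reset: what is moved stays moved. The work goes in short steps, Python scripts to look and compute and a shell command to move; the robot and the scene stay as the last step left them, time stands still between calls to the robot, and variables do not carry over. Pictures are saved under pics/ and viewed, and the job is handed in when it is done.

```bash
ls; mkdir -p pics; python3 - <<'E'
from workcell import manip,cams
import cv2,numpy as np
o=manip.get_obs();print(o, manip.tcp_to_grasp)
for n in ["side","top","wrist"]:
    c=cams.camera(n);cv2.imwrite(f"pics/{n}0.png",c["color"])
    print(n,c["camera_matrix"],c.get("origin"),c.get("attitude"),c.get("T_tool_cam"))
    for t in ["shelf","tray","rake","rake_grip","rake_head","blade","vial_a"]:
        print(t,[(r["box"],round(r["conf"],2)) for r in cams.recognise(n,t)])
E
```

```text
pics
{'clock': 0.0, 'joint_pos': array([-1.35260001,  0.33288623, -0.06469366,  1.46096841,  0.02161314,
        1.34989881, -0.08849129]), 'joint_velocities': array([-1.35468088e-03,  9.61748836e-04,  6.33275272e-04, -3.64328910e-05,
        1.05423872e-03, -5.57578736e-04, -1.99563046e-04]), 'tau': array([-3.54102503e-04, -6.25428343e+01,  4.89718595e-02, -3.91607344e+01,
        1.61957857e-02,  9.72065114e-03, -1.62862577e-06]), 'position': array([0.14896906, 0.60658783, 0.23049402]), 'ee_rot': array([ 0.08440239,  0.70202168, -0.08543613,  0.70195617]), 'ft_force': array([0.00823628, 0.55292823, 0.01884791]), 'torque': array([ 0.01623616,  0.01672062, -0.01102063]), 'grip_width': 0.9942751251216375} 0.0187
side [[379.85716436   0.         276.43190111]
 [  0.         379.85716436 211.10122366]
 [  0.           0.           1.        ]] [ 0.32299394 -0.68495673  0.52528567] [ 0.86321195 -0.18180371  0.09196921 -0.46190281] None
shelf [([251.6, 158.0, 68.6, 58.5], 0.63)]
tray [([226.2, 172.9, 45.6, 54.3], 0.59)]
rake [([272.7, 265.4, 63.6, 16.6], 0.73), ([252.9, 327.3, 104.0, 33.4
[... 898 characters left out ...]
4.0, 24.3, 45.0], 0.54), ([201.5, 142.2, 13.7, 15.3], 0.36)]
blade [([419.1, 207.2, 25.5, 52.9], 0.73), ([351.9, 206.4, 21.3, 33.9], 0.66)]
vial_a [([182.0, 138.4, 15.7, 13.0], 0.73), ([201.1, 139.4, 16.2, 18.0], 0.7)]
wrist [[354.03659041   0.         277.11994613]
 [  0.         354.03659041 207.31333935]
 [  0.           0.           1.        ]] None None [[ 2.49993904e-04 -3.13981620e-01  9.49429028e-01 -1.43865246e-01]
 [ 9.99999342e-01  1.14111062e-03  1.14062259e-04  7.59046969e-04]
 [-1.11921700e-03  9.49428375e-01  3.13981699e-01 -8.06828711e-02]
 [ 0.00000000e+00  0.00000000e+00  0.00000000e+00  1.00000000e+00]]
shelf []
tray []
rake []
rake_grip []
rake_head []
blade []
vial_a []
```

View pics.

View pics/top0.png

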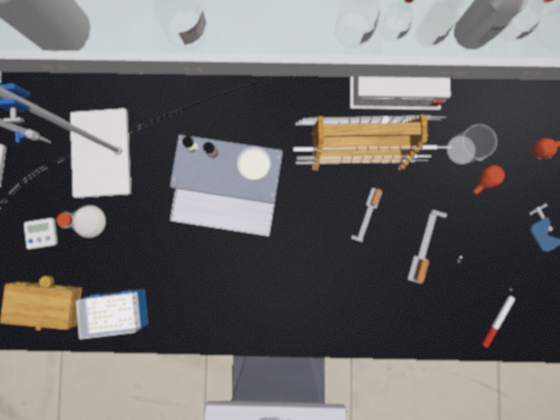

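View pics/side0.png

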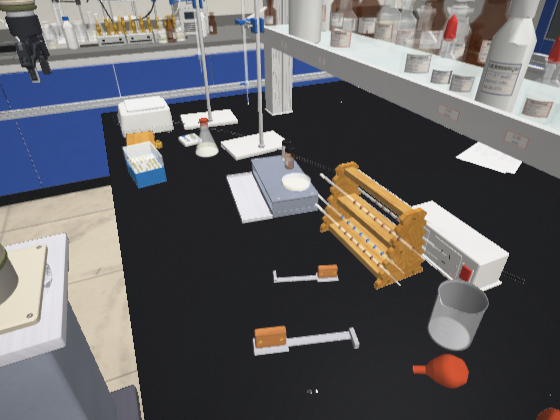

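```bash
python3 - <<'E'
import cv2
a=cv2.imread('pics/top0.png')[180:300,340:460];cv2.imwrite('pics/top0c.png',cv2.resize(a,None,fx=5,fy=5,interpolation=cv2.INTER_CUBIC))
a=cv2.imread('pics/top0.png')[120:245,155:300];cv2.imwrite('pics/top0d.png',cv2.resize(a,None,fx=4.5,fy=4.5,interpolation=cv2.INTER_CUBIC))
E
```

```text
(no output)
```

View pics/top0c.png

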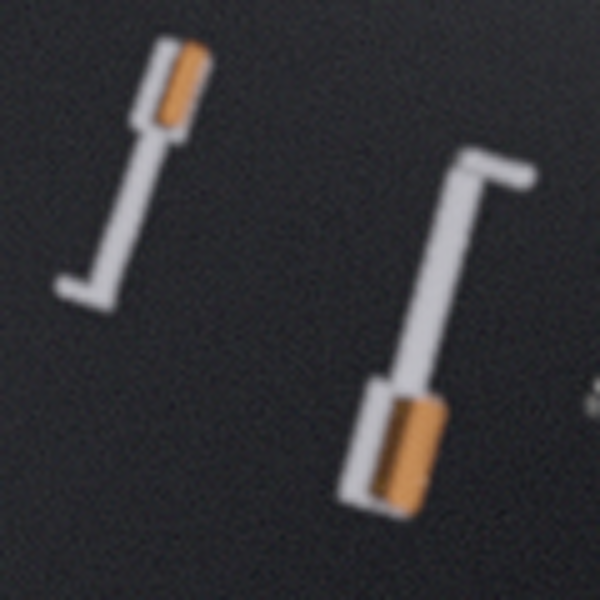

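View pics/top0d.png

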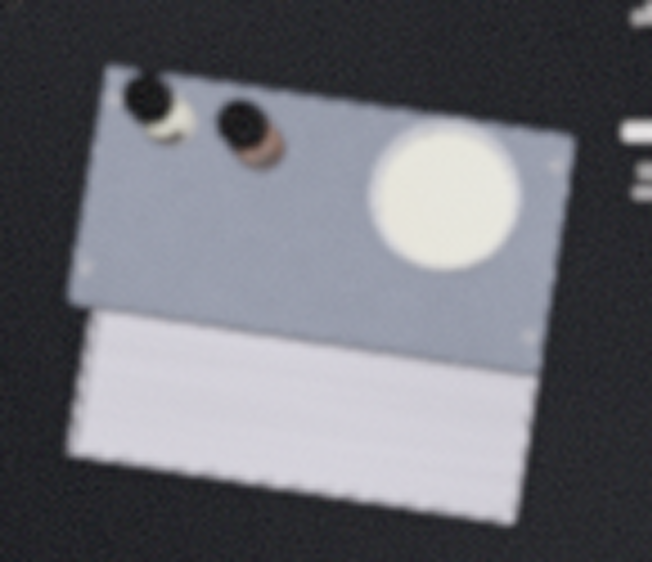

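```bash
cat > h.py <<'E'
import numpy as np,cv2
from workcell import manip,cams
from scipy.spatial.transform import Rotation as R
np.set_printoptions(precision=4,suppress=True)
def pose(c,o=None):
    if "origin" in c: return R.from_quat(c["attitude"]).as_matrix(),np.array(c["origin"])
    T=c["T_tool_cam"];Rt=R.from_quat(o["ee_rot"]).as_matrix()
    return Rt@T[:3,:3],Rt@T[:3,3]+o["position"]
def ray(c,uv,o=None):
    Rm,t=pose(c,o);K=c["camera_matrix"];uv=np.atleast_2d(uv).astype(float)
    d=np.c_[(uv[:,0]-K[0,2])/K[0,0],(uv[:,1]-K[1,2])/K[1,1],np.ones(len(uv))]
    return d@Rm.T,t
def onz(c,uv,z,o=None):
    d,t=ray(c,uv,o);return t+d*((z-t[2])/d[:,2])[:,None]
def cloud(c,o=None):
    h,w=c["depth"].shape;u,v=np.meshgrid(np.arange(w),np.arange(h))
    d,t=ray(c,np.c_[u.ravel(),v.ravel()],o);p=t+d*c["depth"].reshape(-1,1)
    p[c["depth"].ravel()==0]=np.nan
    return p.reshape(h,w,3)
def proj(c,p,o=None):
    Rm,t=pose(c,o);q=(np.atleast_2d(p)-t)@Rm;K=c["camera_matrix"]
    return np.c_[q[:,0]/q[:,2]*K[0,0]+K[0,2],q[:,1]/q[:,2]*K[1,1]+K[1,2]]
E
python3 - <<'E'
from h import *
for n,ws in [("top",[("shelf",(160,125,290,240)),("rake",(395,200,455,290))]),("side",[("shelf",(220,140,330,225)),("rake",(240,320,365,360))])]:
    c=cams.camera(n);P=cloud(c);np.save(f"{n}.npy",c)if 0 else None
    tab=P[230:330,150:250] if n=="top" else P[300:400,160:240]
    print(n,"table z",np.nanmedian(tab[...,2]))
    for nm,(a,b,e,d) in ws:
        Q=P[b:d,a:e];z=Q[...,2]
        print(nm,np.histogram(z[np.isfinite(z)],bins=np.arange(-.01,.12,.01)))
        if nm=="shelf":
            m=(z>.042)&(z<.058);m=m.astype(np.uint8)
        else:
            col=c["color"][b:d,a:e];m=(col.max(2)>95).astype(np.uint8)
        pts=np.argwhere(m)[:,::-1]+[a,b]
        rect=cv2.minAreaRect(pts.astype(np.float32));bp=cv2.boxPoints(rect)
        zz=.05 if nm=="shelf" else .002
        print(nm,rect,"\n",onz(c,bp,zz))
    for t in ["shelf","tray","vial_a"]:
        for r in cams.outline_of(n,t):
            pts=np.argwhere(r["region"])[:,::-1].astype(np.float32)
            if len(pts)<5: continue
            q=P[r["region"]]; print(t,round(r["conf"],2),r["box"],"cloud med",np.nanmedian(q,0),"zmax",np.nanpercentile(q[:,2],97))
            if t!="vial_a": print(onz(c,cv2.boxPoints(cv2.minAreaRect(pts)),.05 if t=="shelf" else .01))
E
```

```text
top table z -0.0006473734957993527
shelf (array([4063, 5183,   58,    0,    0, 2553, 1775,  919,   28,   32,   41,
        141]), array([-0.01,  0.  ,  0.01,  0.02,  0.03,  0.04,  0.05,  0.06,  0.07,
        0.08,  0.09,  0.1 ,  0.11]))
shelf ((225.93365478515625, 168.70523071289062), (105.54719543457031, 53.3784294128418), 8.820379257202148) 
 [[ 0.6383  0.2412  0.05  ]
 [ 0.7569  0.2274  0.05  ]
 [ 0.7245 -0.0058  0.05  ]
 [ 0.6069  0.0099  0.05  ]]
rake (array([2579, 2523,   77,   42,  152,    6,    0,    0,    0,    0,    0,
          0]), array([-0.01,  0.  ,  0.01,  0.02,  0.03,  0.04,  0.05,  0.06,  0.07,
        0.08,  0.09,  0.1 ,  0.11]))
rake ((426.2170104980469, 245.90118408203125), (17.638031005859375, 75.73713684082031), 19.249523162841797) 
 [[ 0.4431 -0.2931  0.002 ]
 [ 0.6082 -0.3506  0.002 ]
 [ 0.5954 -0.3888  0.002 ]
 [ 0.4308 -0.331   0.002 ]]
shelf 0.67 [172.7, 135.5, 108.2, 71.3] cloud med [0.6761 0.1089 0.05  ] zmax 0.06637642372724281
[[ 0.6375  0.2404  0.05  ]
 [ 0.7563  0.2268  0.05  ]
 [ 0.7246 -0.0056  0.05  ]
 [ 0.6067  0.0099  0.05  ]]
tray 0.7 [173.1, 1
[... 1345 characters left out ...]
  0.2278  0.05  ]
 [ 0.805   0.3184  0.05  ]
 [ 0.711  -0.0575  0.05  ]
 [ 0.5803 -0.095   0.05  ]]
tray 0.62 [224.3, 172.8, 47.6, 52.6] cloud med [0.5869 0.1192 0.0019] zmax 0.009138496290598591
[[ 0.5614  0.2453  0.01  ]
 [ 0.6593  0.2742  0.01  ]
 [ 0.6064  0.0016  0.01  ]
 [ 0.5293 -0.0112  0.01  ]]
tray 0.55 [253.9, 155.7, 65.9, 65.5] cloud med [0.6652 0.049  0.0492] zmax 0.06561767296434738
[[ 0.6485  0.3012  0.01  ]
 [ 0.8431  0.391   0.01  ]
 [ 0.7405 -0.0046  0.01  ]
 [ 0.601  -0.0416  0.01  ]]
vial_a 0.77 [284.5, 146.1, 9.6, 24.6] cloud med [0.7132 0.1393 0.0831] zmax 0.10997347485300313
vial_a 0.47 [284.6, 139.0, 7.2, 20.2] cloud med [0.7196 0.1864 0.1019] zmax 0.11030195758389987
```

```bash
cat >> h.py <<'E'
def delta(o,p=None,yaw=None,flip=False):
    """shift (mm) in tool axes and rotvec to put tool x down, tool z along horizontal dir yaw, grasp TCP at p"""
    A=R.from_quat(o["ee_rot"]).as_matrix();out=[]
    if p is not None: out.append(A.T@(np.array(p)-o["position"])*1000)
    if yaw is not None:
        z=np.array([np.cos(yaw),np.sin(yaw),0]);x=np.array([0,0,-1.]);y=np.cross(z,x)
        B=np.c_[x,y,z];out.append(R.from_matrix(A.T@B).as_rotvec())
    return out
E
python3 - <<'E'
from h import *
o=manip.get_obs();A=R.from_quat(o["ee_rot"]).as_matrix();print(A)
print(np.degrees(np.arctan2(A[1,2],A[0,2])))
# side cam triangulation of handle: top rect handle pixels
ct=cams.camera("top");cs=cams.camera("side")
def orange(c,box):
    a,b,e,d=box;hsv=cv2.cvtColor(c["color"],cv2.COLOR_BGR2HSV)[b:d,a:e]
    m=((hsv[...,0]>5)&(hsv[...,0]<22)&(hsv[...,1]>100)&(hsv[...,2]>60))
    q=np.argwhere(m)[:,::-1]+[a,b];P=cloud(c)[b:d,a:e][m]
    return q,P
for c,b in [(ct,(395,200,455,290)),(cs,(240,320,365,360))]:
    q,P=orange(c,b);rc=cv2.minAreaRect(q.astype(np.float32));print(len(q),q.mean(0),rc)
    z=P[:,2];T=P[z>.032];print("top face",len(T),np.nanmedian(T,0),"zmax",np.nanpercentile(z,95))
    Q=T[np.isfinite(T[:,0])][:,:2].astype(np.float32);r2=cv2.minAreaRect(Q);print(r2)
q,P=orange(ct,(395,200,455,290));print(onz(ct,cv2.boxPoints(cv2.minAreaRect(q.astype(np.float32))),.038))
E
```

```text
[[-0.      0.2385  0.9711]
 [ 0.0001  0.9711 -0.2385]
 [-1.      0.0001 -0.    ]]
-13.796813133825228
221 [421.81   270.1855] ((421.5802307128906, 270.41119384765625), (10.3310546875, 22.107385635375977), 15.52410888671875)
top face 149 [ 0.4664 -0.3192  0.0377] zmax 0.03971100644806247
((0.4652310013771057, -0.319794237613678), (0.014562753960490227, 0.048155006021261215), 73.73961639404297)
608 [269.9211 336.0214] ((270.376953125, 336.015380859375), (19.473453521728516, 32.24903106689453), 82.87498474121094)
top face 278 [ 0.4642 -0.3219  0.0374] zmax 0.038834808521576815
((0.4651854336261749, -0.32070672512054443), (0.0158969908952713, 0.049658335745334625), 75.12073516845703)
[[ 0.4453 -0.3     0.038 ]
 [ 0.4921 -0.313   0.038 ]
 [ 0.4865 -0.3348  0.038 ]
 [ 0.4397 -0.3217  0.038 ]]
```

```bash
python3 -m handwheel '0 -32 37 0 0 0 85;0 -32 37 0 0 0 85;0 -32 37 0 0 0 85;0 -32 37 0 0 0 85;0 -32 37 0 0 0 85;0 -32 37 0 0 0 85;0 -32 37 0 0 0 85;0 -32 37 0 0 0 85' 60
```

```text
clock: 2.5
position: [0.3763, 0.286, 0.2316]
ee_rot: [0.085, 0.702, -0.085, 0.702]
ft_force: [0.6, 0.9, -0.2]
grip_width: 0.996
```

```bash
python3 -m handwheel '0 -44 17 0 0 0 85;0 -44 17 0 0 0 85;0 -44 17 0 0 0 85;0 -44 17 0 0 0 85;0 -44 17 0 0 0 85;0 -44 17 0 0 0 85;0 -44 17 0 0 0 85;0 -44 17 0 0 0 85' && python3 -m handwheel '0 -44 17 0 0 0 85;0 -44 17 0 0 0 85;0 -44 17 0 0 0 85;5 -44 22 0 0 0 85;5 -44 22 0 0 0 85;5 -10 22 0 0 0 85;0 0 0 0 0 0 85'
```

```text
clock: 3.3
position: [0.4235, -0.0885, 0.2316]
ee_rot: [0.085, 0.702, -0.085, 0.702]
ft_force: [2.1, 0.3, -0.2]
grip_width: 0.999
clock: 4.0
position: [0.4829, -0.3397, 0.2147]
ee_rot: [0.085, 0.703, -0.086, 0.701]
ft_force: [-0.0, 0.4, -0.5]
grip_width: 1.0
```

```bash
python3 - <<'E'
from h import *
o=manip.get_obs();c=cams.camera("wrist");cv2.imwrite("pics/w1.png",c["color"]);print(o["position"],o["clock"])
hsv=cv2.cvtColor(c["color"],cv2.COLOR_BGR2HSV)
m=((hsv[...,0]>5)&(hsv[...,0]<22)&(hsv[...,1]>100)&(hsv[...,2]>60))
n,l,s,ce=cv2.connectedComponentsWithStats(m.astype(np.uint8))
P=cloud(c,o)
for i in range(1,n):
    if s[i,4]>150:
        q=P[l==i];T=q[q[:,2]>.035][:,:2];print(s[i],np.nanmedian(q,0),np.nanpercentile(q[:,2],95))
        if len(T)>20:print(cv2.minAreaRect(T.astype(np.float32)))
E
```

```text
[ 0.4829 -0.3397  0.2147] 4.0
[286 128  17  56 367] [ 0.4641 -0.322   0.0384] 0.039966611372201574
((0.46424150466918945, -0.3187769651412964), (0.013062844052910805, 0.04858474060893059), 74.49493408203125)
[408 257  23  37 362] [ 0.6188 -0.2195  0.0187] 0.02931858094201073
[ 449  291  111   42 1123] [ 0.7065 -0.104   0.0134] 0.0319537924101001
((0.5995882153511047, -0.18670262396335602), (0.2916925549507141, 0.01712791621685028), 44.5604248046875)
[ 182  325   42   65 1521] [ 0.667  -0.4715  0.0364] 0.04568768951545153
((0.6767529845237732, -0.4772625267505646), (0.039098821580410004, 0.03568360581994057), 57.1751594543457)
[546 329  14  20 216] [ 0.7336 -0.0837  0.0279] 0.03667114388198069
((0.7243948578834534, -0.08399725705385208), (0.023169049993157387, 0.001601377036422491), 2.5962462425231934)
[364 330  28  35 287] [ 0.7067 -0.2791  0.0131] 0.035218075753593765
```

View pics/w1.png

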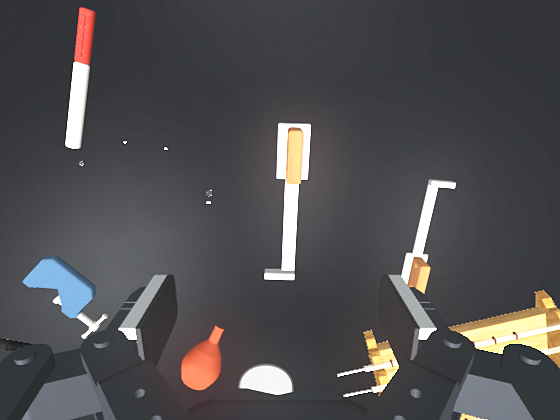

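```bash
python3 - <<'E'
from h import *
o=manip.get_obs();c=cams.camera("wrist")
g=c["color"];hsv=cv2.cvtColor(g,cv2.COLOR_BGR2HSV)
m=(hsv[...,2]>110)
m[:, :255]=0;m[:,320:]=0;m[:115]=0;m[290:]=0
pts=[]
for v in range(192,262,4):
    u=np.where(m[v])[0]
    a,b=onz(c,[[u.min()-.5,v],[u.max()+.5,v]],.004,o);pts.append((a+b)/2)
    if v%16==0:print(v,u.min(),u.max(),np.linalg.norm(a-b),pts[-1])
pts=np.array(pts);vx,vy,x0,y0=cv2.fitLine(pts[:,:2].astype(np.float32),cv2.DIST_L2,0,.01,.01).ravel()
yaw=np.arctan2(vy,vx);yaw=yaw if vx>0 else yaw+np.pi
print("yaw",np.degrees(yaw))
d=np.array([np.cos(yaw),np.sin(yaw)])
ys,xs=np.where(m);W=onz(c,np.c_[xs,ys],.004,o)[:,:2]
s=(W-[x0,y0])@d;n=(W-[x0,y0])@[-d[1],d[0]]
print("s",s.min(),s.max(),n.min(),n.max())
# foot: s.min ; handle center = +28
print("centre from foot end",np.array([x0,y0])+d*(s.min()+.028))
print("centre from head end (toe z .012)")
H=onz(c,np.c_[xs,ys],.012,o)[:,:2];sh=((H-[x0,y0])@d);print(np.array([x0,y0])+d*(sh.max()-.140))
A=R.from_quat(o["ee_rot"]).as_matrix();print(np.degrees(np.arctan2(A[1,2],A[0,2])))
print(proj(c,[[.465,-.3195,.038]],o))
print(delta(o,[.465,-.3195,.15],yaw))
E
```

```text
192 283 297 0.015621773671355636 [ 0.5044 -0.3299  0.004 ]
208 283 296 0.014796749873233228 [ 0.5214 -0.3344  0.004 ]
224 282 295 0.015019787006561938 [ 0.5387 -0.3395  0.004 ]
240 281 294 0.015249651043975004 [ 0.5566 -0.3449  0.004 ]
256 281 293 0.014380384237837595 [ 0.5752 -0.3498  0.004 ]
yaw -15.684356
s -0.10809832917648896 0.06576148783437634 -0.02616080515177435 0.016472759723496728
centre from foot end [ 0.4643 -0.3186]
centre from head end (toe z .012)
[ 0.4655 -0.319 ]
-13.875608583233149
[[292.4321 159.1173]]
[array([ 65.3276,  14.5553, -21.155 ]), array([ 0.0316, -0.0023,  0.0017])]
```

```bash
python3 -m handwheel '30 7 -10 0.032 -0.002 0.002 60;35 7.5 -11 0 0 0 50;40 0 0 0 0 0 45;40 0 0 0 0 0 45;30 0 0 0 0 0 45;0 0 0 0 0 0 45' && python3 - <<'E'
from h import *
o=manip.get_obs();print(o["position"],delta(o,[.465,-.319,.008],np.radians(-15.7)))
c=cams.camera("wrist");cv2.imwrite("pics/w2.png",c["color"])
E
```

```text
clock: 4.7
position: [0.4643, -0.3154, 0.0388]
ee_rot: [0.097, 0.701, -0.094, 0.7]
ft_force: [-0.0, 0.9, 0.1]
grip_width: 0.526
[ 0.4643 -0.3154  0.0388] [array([30.7654, -3.4298,  1.744 ]), array([ 0.0028, -0.0029, -0.0041])]
```

View pics/w2.png

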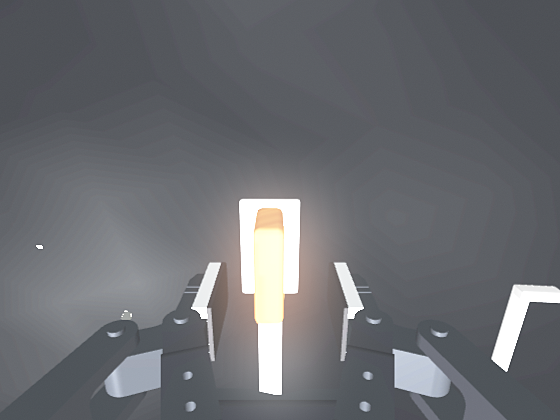

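```bash
python3 -m handwheel '10 -3.4 1.7 0.003 -0.003 -0.004 40;10 0 0 0 0 0 36;10 0 0 0 0 0 36;0 0 0 0 0 0 36;0 0 0 0 0 0 36' && python3 - <<'E'
from h import *
o=manip.get_obs();print(o["position"],delta(o,[.465,-.319,.008],np.radians(-15.7)))
c=cams.camera("wrist");cv2.imwrite("pics/w3.png",c["color"])
E
```

```text
clock: 5.25
position: [0.4668, -0.322, 0.0113]
ee_rot: [0.096, 0.699, -0.098, 0.702]
ft_force: [-0.5, -0.2, 0.6]
grip_width: 0.424
[ 0.4668 -0.322   0.0113] [array([ 3.2382,  2.4061, -2.6077]), array([-0.0019,  0.0046,  0.002 ])]
```

View pics/w3.png

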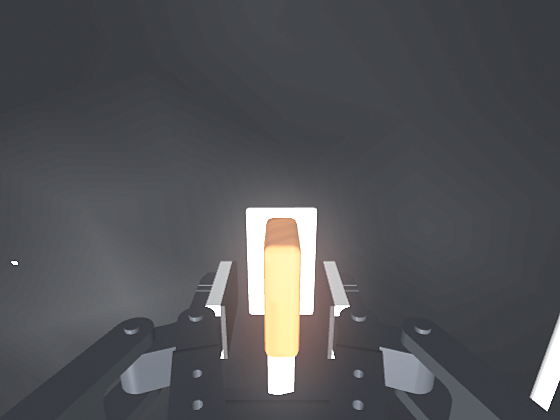

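```bash
python3 -m handwheel '3 2 -2.5 0 0 0 30;0 0 0 0 0 0 26;0 0 0 0 0 0 22;0 0 0 0 0 0 22' && python3 - <<'E'
from h import *
o=manip.get_obs();print(o["position"],delta(o,[.465,-.319,.008],np.radians(-15.7)))
E
python3 -m handwheel '0 0 0 0 0 0 14;0 0 0 0 0 0 10;0 0 0 0 0 0 5;0 0 0 0 0 0 5;0 0 0 0 0 0 5' 70 && python3 - <<'E'
from h import *
o=manip.get_obs();print(o["position"],delta(o,[.465,-.319,.008],np.radians(-15.7)),o["ft_force"])
c=cams.camera("wrist");cv2.imwrite("pics/w4.png",c["color"])
E
```

```text
clock: 5.7
position: [0.4652, -0.3193, 0.0084]
ee_rot: [0.096, 0.699, -0.098, 0.702]
ft_force: [-0.2, 0.2, -0.9]
grip_width: 0.256
[ 0.4652 -0.3193  0.0084] [array([ 0.3487,  0.2901, -0.2571]), array([-0.0018,  0.0051,  0.0019])]
clock: 6.2
position: [0.4652, -0.3195, 0.0085]
ee_rot: [0.096, 0.699, -0.098, 0.702]
ft_force: [-0.7, 0.5, 4.9]
grip_width: 0.153
[ 0.4652 -0.3195  0.0085] [array([ 0.4815,  0.4686, -0.3021]), array([-0.0019,  0.0053,  0.0019])] [-0.7237  0.5251  4.8873]
```

View pics/w4.png

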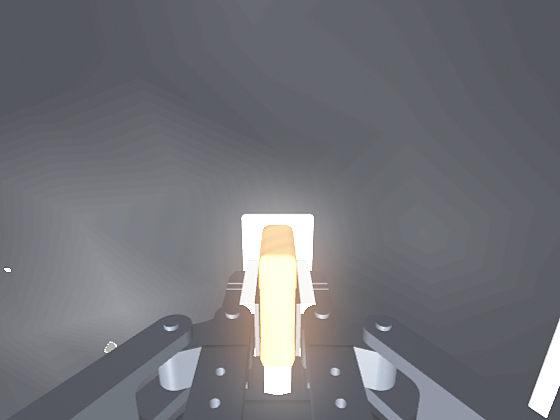

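```bash
python3 -m handwheel '-5 0 0 0 0 0 5;-15 0 0 0 0 0 5;-30 0 0 0 0 0 5;-30 0 0 0 0 0 5;0 0 0 0 0 0 5;0 0 0 0 0 0 5' 70 && python3 - <<'E'
from h import *
o=manip.get_obs();A=R.from_quat(o["ee_rot"]).as_matrix();print(o["position"],o["ft_force"],o["torque"],np.degrees(np.arctan2(A[1,2],A[0,2])),A)
c=cams.camera("side");cv2.imwrite("pics/s2.png",c["color"])
for r in cams.recognise("side","rake_head"):print(r)
c=cams.camera("top");cv2.imwrite("pics/t2.png",c["color"])
for cc,n in((c,"t2"),):
    cv2.imwrite("pics/t2c.png",cv2.resize(c["color"][180:300,360:480],None,fx=5,fy=5))
E
```

```text
clock: 6.85
position: [0.4652, -0.319, 0.0891]
ee_rot: [0.096, 0.698, -0.098, 0.703]
ft_force: [-0.1, -0.1, -2.5]
grip_width: 0.153
[ 0.4652 -0.319   0.0891] [-0.1325 -0.1016 -2.4531] [0.0507 0.0619 0.0146] -15.78283060854621 [[ 0.0058  0.272   0.9623]
 [-0.0032  0.9623 -0.272 ]
 [-1.     -0.0015  0.0064]]
{'box': [282.1, 274.5, 34.5, 7.3], 'conf': 0.55}
```

View pics/s2.png

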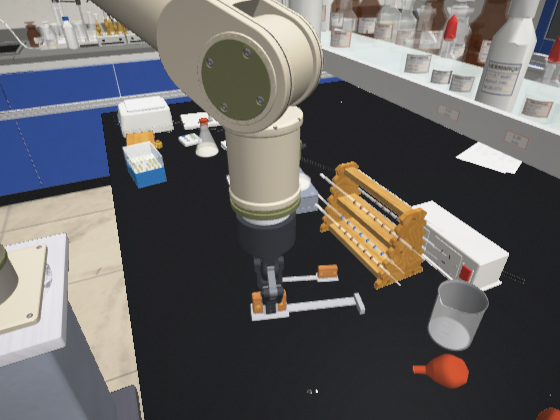

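View pics/t2c.png

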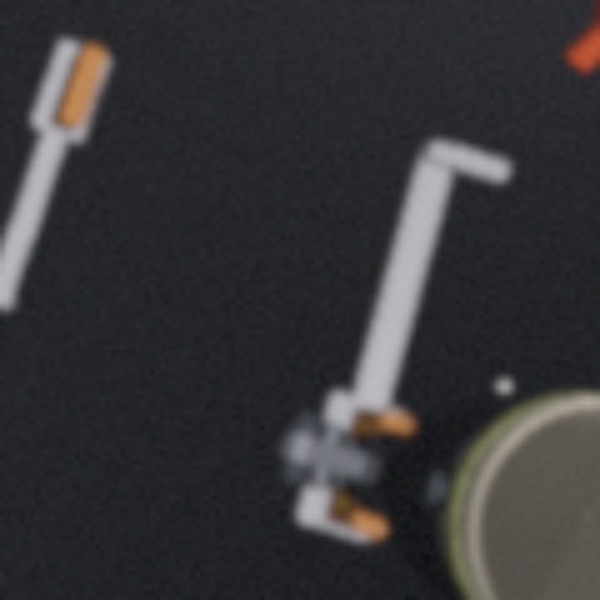

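```bash
python3 - <<'E'
from h import *
o=manip.get_obs();p=o["position"];yaw=np.radians(-15.8);d=np.array([np.cos(yaw),np.sin(yaw)]);n=np.array([-d[1],d[0]])
for nm in("side","top"):
    c=cams.camera(nm);P=cloud(c).reshape(-1,3);P=P[np.isfinite(P[:,0])]
    q=P[:,:2]-p[:2];s=q@d;t=q@n
    for a in(.035,.05,.07,.09,.11,.125):
        k=(s>a-.006)&(s<a+.006)&(abs(t)<.005)&(P[:,2]>.05)&(P[:,2]<.12)
        print(nm,a,k.sum(),np.median(P[k,2])-p[2]+.0085)
    k=(s>.126)&(s<.148)&(t<-.008)&(t>-.03)&(P[:,2]>.05)&(P[:,2]<.12);print("toe",k.sum(),np.median(P[k],0)-[*p[:2],p[2]-.0085],np.median(s[k]),np.median(t[k]))
E
```

```text
side 0.035 41 0.00403167000205306
side 0.05 38 0.0037924196274550168
side 0.07 38 0.0037517754179135707
side 0.09 37 0.0037889909161355415
side 0.11 40 0.003987875196303524
side 0.125 39 0.003913059636100828
toe 95 [ 0.1245 -0.0558  0.0108] 0.13477475649160026 -0.01982382293196173
top 0.035 28 0.00391458705501329
top 0.05 28 0.003522536776351552
top 0.07 28 0.003693149891828
top 0.09 29 0.004113946922353499
top 0.11 28 0.0030586685413010947
top 0.125 25 0.0033673563829466555
toe 39 [ 0.1245 -0.0536  0.0104] 0.1348622106924835 -0.01741930591534631
```

```bash
python3 -m handwheel '0 10 -2 -0.046 0 0 5;0 20 -5 -0.046 0 0 5;0 35 -6 -0.046 0 0 5;0 40 -5.5 0 0 0 5;0 40 -5.5 0 0 0 5;0 40 -5.5 0 0 0 5;0 40 -5.5 0 0 0 5;0 40 -5.5 0 0 0 5' && python3 -m handwheel '0 40 -5.5 0 0 0 5;0 40 -5.5 0 0 0 5;0 40 -5.5 0 0 0 5;0 40 -5.5 0 0 0 5;0 35 -5 0 0 0 5;0 25 -5 0 0 0 5;0 0 0 0 0 0 5;0 0 0 0 0 0 5' && python3 - <<'E'
from h import *
o=manip.get_obs();A=R.from_quat(o["ee_rot"]).as_matrix();print(np.degrees(np.arctan2(A[1,2],A[0,2])),delta(o,[.4639,.2405,o["position"][2]],np.radians(-7.9)),A[2])
c=cams.camera("wrist");cv2.imwrite("pics/w5.png",c["color"])
c=cams.camera("top");cv2.imwrite("pics/t5.png",c["color"])
E
```

```text
clock: 7.9
position: [0.4654, -0.0486, 0.0872]
ee_rot: [0.047, 0.704, -0.049, 0.707]
ft_force: [0.3, 0.3, -0.8]
grip_width: 0.152
clock: 8.7
position: [0.4639, 0.1717, 0.0864]
ee_rot: [0.046, 0.704, -0.049, 0.707]
ft_force: [0.3, -0.7, -1.2]
grip_width: 0.146
-7.724725461655489 [array([-0.261 , 68.1247, -9.2604]), array([0.0031, 0.0043, 0.0032])] [-1.     -0.0032  0.0043]
```

View pics/w5.png

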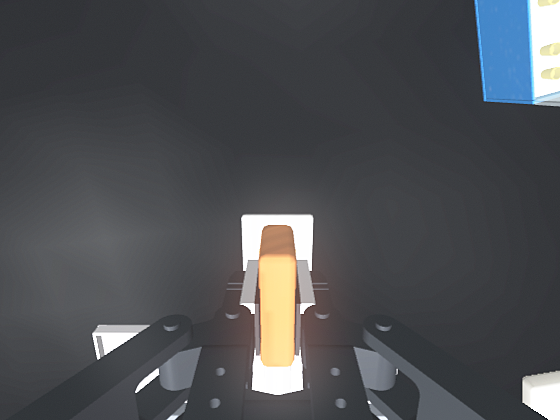

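View pics/t5.png

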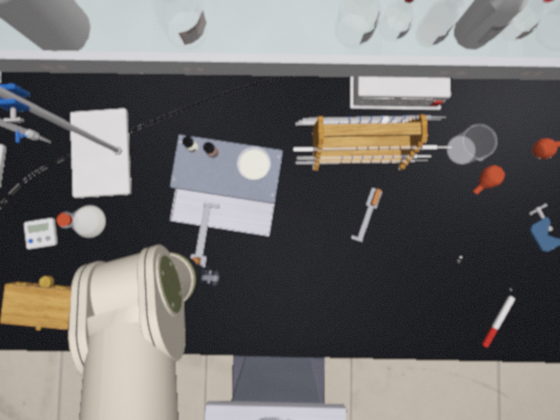

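```bash
cat >> h.py <<'E'
S0=np.array([.685,.117]);SY=np.radians(-7.9)
def s2w(x,y,z=0):
    c,s=np.cos(SY),np.sin(SY);return np.array([S0[0]+c*x-s*y,S0[1]+s*x+c*y,z])
def w2s(p):
    c,s=np.cos(SY),np.sin(SY);d=np.array(p[:2])-S0;return np.array([c*d[0]+s*d[1],-s*d[0]+c*d[1]])
E
python3 - <<'E'
from h import *
for n,b in(("top",(160,125,290,240)),("side",(215,135,330,225))):
    c=cams.camera(n);f=6;a0,b0,a1,b1=b
    im=cv2.resize(c["color"][b0:b1,a0:a1],None,fx=f,fy=f,interpolation=cv2.INTER_CUBIC)
    def L(pts,col):
        q=proj(c,np.array([s2w(*p) for p in pts]));q=((q-[a0,b0]+.5)*f).astype(np.int32)
        cv2.polylines(im,[q.reshape(-1,1,2)],True,col,1)
    L([(-.063,.115,.05),(.0575,.115,.05),(.0575,-.115,.05),(-.063,-.115,.05)],(0,255,0))
    L([(-.136,.115,.01),(-.061,.115,.01),(-.061,-.115,.01),(-.136,-.115,.01)],(0,0,255))
    cv2.imwrite(f"pics/ov_{n}.png",im)
E
```

```text
(no output)
```

View pics/ov_top.png

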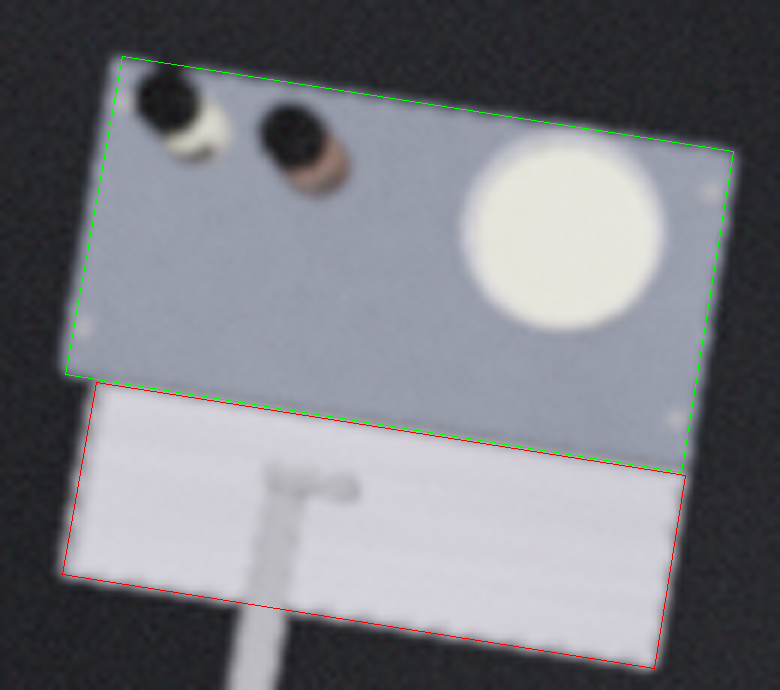

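View pics/ov_side.png

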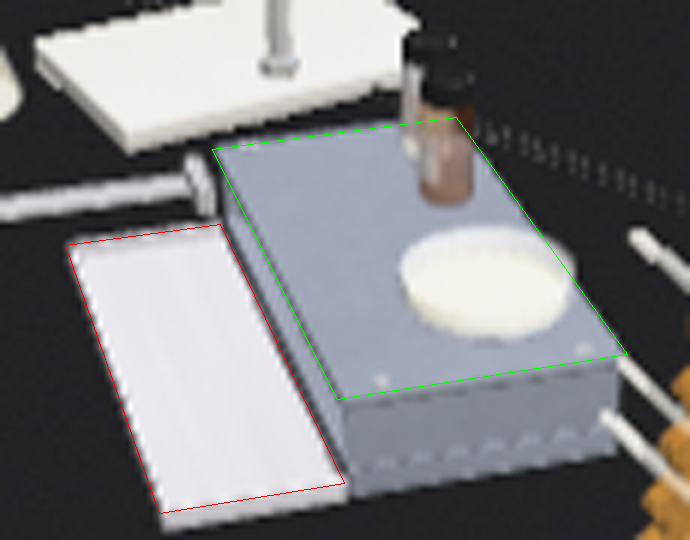

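```bash
python3 -m handwheel '5 34 -5 0.003 0.002 0 5;10 32 -5 0 0.002 0 5;20 0 0 0 0 0 5;20 0 0 0 0 0 5;0 0 0 0 0 0 5;0 0 0 0 0 0 5' && python3 - <<'E'
from h import *
o=manip.get_obs();A=R.from_quat(o["ee_rot"]).as_matrix();p=o["position"];print(np.degrees(np.arctan2(A[1,2],A[0,2])),A[2],"shelf grip",w2s(p),"underside",p[2]-.0085,o["ft_force"])
yaw=np.arctan2(A[1,2],A[0,2]);d=np.array([np.cos(yaw),np.sin(yaw)]);n=np.array([-d[1],d[0]])
for nm in("top","side"):
    c=cams.camera(nm);P=cloud(c).reshape(-1,3);P=P[np.isfinite(P[:,0])]
    cv2.imwrite(f"pics/{nm}6.png",cv2.resize(c["color"][120:300,150:300] if nm=="top" else c["color"][130:260,180:340],None,fx=4,fy=4))
    q=P[:,:2]-p[:2];s=q@d;t=q@n
    for a in(.05,.09,.125):
        k=(s>a-.006)&(s<a+.006)&(abs(t)<.006)&(P[:,2]>.012)&(P[:,2]<.12)
        print(nm,a,k.sum(),np.median(P[k,2])-p[2]+.0085)
E
```

```text
clock: 9.5
position: [0.4641, 0.2372, 0.0318]
ee_rot: [0.049, 0.705, -0.051, 0.705]
ft_force: [1.1, 0.5, -0.1]
grip_width: 0.151
-8.135485879251735 [-1.     -0.0031  0.0006] shelf grip [-0.2353  0.0887] underside 0.0233412921815423 [ 1.09    0.5114 -0.0784]
top 0.05 28 0.003736557626781205
top 0.09 26 0.002872404545885991
top 0.125 28 0.0028614426368832532
side 0.05 8 0.003697171179218521
side 0.09 11 0.0034441285636834726
side 0.125 8 0.003622249519067887
```

View pics/top6.png

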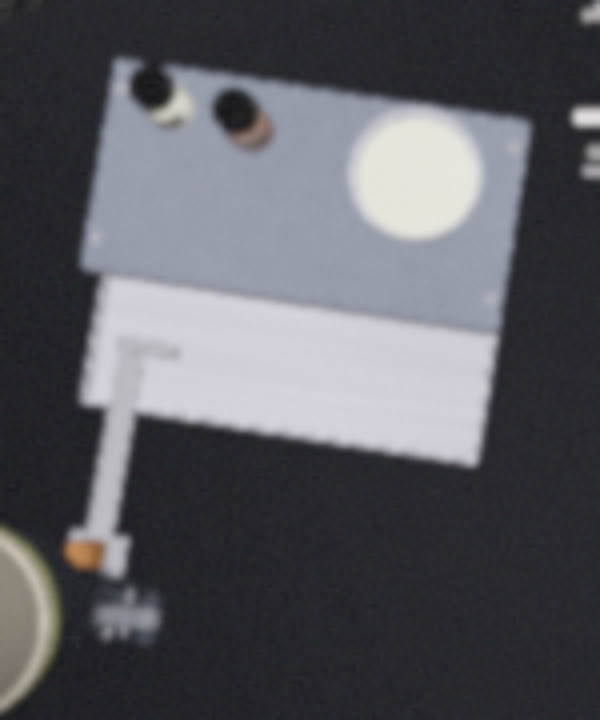

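View pics/side6.png

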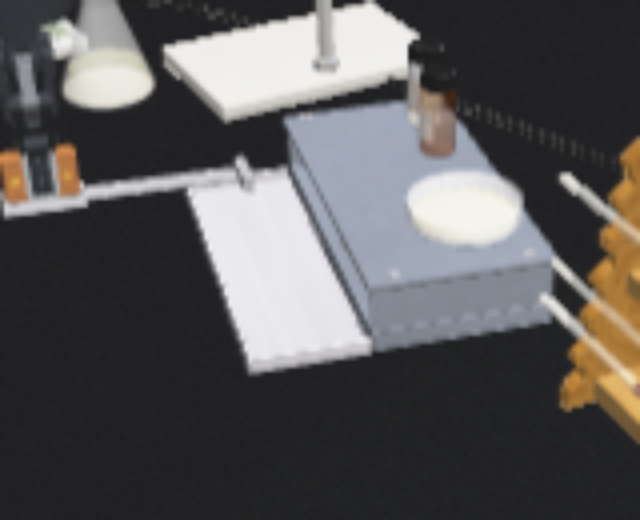

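```bash
python3 -m handwheel '5 1.5 0 -0.004 -0.004 0 5;0 0 0 0 0 0 5;0 0 12 0 0 0 5;0 0 16 0 0 0 5;0 0 16 0 0 0 5;0 0 10 0 0 0 5;0 0 0 0 0 0 5;0 0 0 0 0 0 5' && cat > st.py <<'E'
from h import *
o=manip.get_obs();A=R.from_quat(o["ee_rot"]).as_matrix();p=o["position"];yaw=np.arctan2(A[1,2],A[0,2])
f=o["ft_force"];c,s=np.cos(SY),np.sin(SY)
g=w2s(p);cc,ss=np.cos(yaw-SY),np.sin(yaw-SY)
h=g+np.array([cc*.136+ss*.0095,ss*.136-cc*.0095])
print("t",o["clock"],"grip_s",g*1000,"head_s",h*1000,"und",(p[2]-.0085)*1000,"yaw",np.degrees(yaw),"pitch",A[2,2],"roll",A[2,1],"Fshelf",c*f[0]+s*f[1],-s*f[0]+c*f[1],f[2],"Tz",o["torque"])
E
python3 st.py
```

```text
clock: 10.4
position: [0.5173, 0.2319, 0.0265]
ee_rot: [0.047, 0.704, -0.05, 0.707]
ft_force: [-0.6, -0.5, -1.6]
grip_width: 0.151
t 10.4 grip_s [-181.8597   90.751 ] head_s [-45.8526  81.3527] und 18.03683352424889 yaw -7.857159566008469 pitch 0.004213386184886481 roll -0.0029281663348356135 Fshelf -0.5631190849644039 -0.5795651240920706 -1.5569910063155477 Tz [-0.0176  0.1051 -0.0363]
```

```bash
python3 -m handwheel '0 0 12 0 0 0 5;0 0 14 0 0 0 5;0 0 14 0 0 0 5;0 0 14 0 0 0 5;0 0 10 0 0 0 5;0 0 5 0 0 0 5;0 0 0 0 0 0 5;0 0 0 0 0 0 5' && python3 st.py
```

```text
clock: 11.2
position: [0.5854, 0.2228, 0.0269]
ee_rot: [0.047, 0.704, -0.049, 0.707]
ft_force: [-0.3, 0.2, -1.4]
grip_width: 0.15
t 11.2 grip_s [-113.1782   91.1434] head_s [22.8344 81.8249] und 18.400552189872364 yaw -7.8235479823244996 pitch 0.0041271410015218946 roll -0.0025917721821127893 Fshelf -0.2750001860549552 0.11914860421057863 -1.4316632558425622 Tz [ 0.0397  0.0062 -0.0489]
```

```bash
python3 -m handwheel '0 0 5 0 0 0 5;0 0 5 0 0 0 5;0 0 4.5 0 0 0 5;0 0 0 0 0 0 5;0 0 0 0 0 0 5' && python3 st.py; python3 -m handwheel '0 -4 0 0 0 0 5;0 -4 0 0 0 0 5;0 -4 0 0 0 0 5;0 -4 0 0 0 0 5;0 -4 0 0 0 0 5;0 0 0 0 0 0 5'; python3 st.py
```

```text
clock: 11.7
position: [0.6003, 0.2206, 0.027]
ee_rot: [0.047, 0.704, -0.049, 0.707]
ft_force: [-0.4, 0.3, -2.4]
grip_width: 0.153
t 11.7 grip_s [-98.1408  90.9272] head_s [37.8676 81.5483] und 18.546999684383543 yaw -7.848974207210763 pitch 0.004570381686921365 roll -0.002700705260206271 Fshelf -0.4890404495188968 0.26339168064570523 -2.4017518884563502 Tz [0.0261 0.1007 0.0453]
clock: 12.3
position: [0.5975, 0.2, 0.0272]
ee_rot: [0.048, 0.704, -0.05, 0.707]
ft_force: [0.3, -0.7, -1.5]
grip_width: 0.153
t 12.3 grip_s [-98.0682  70.1371] head_s [37.9325 60.6474] und 18.736701235702863 yaw -7.895666699637554 pitch 0.004665096105797462 roll -0.0028009843066584134 Fshelf 0.38616823182856497 -0.6494161405488512 -1.5394023629163 Tz [0.0018 0.0501 0.0551]
```

```bash
cat > chk.py <<'E'
from h import *
import sys
o=manip.get_obs();f=o["ft_force"];c,s=np.cos(SY),np.sin(SY);fy=-s*f[0]+c*f[1];fx=c*f[0]+s*f[1]
print("y %.1f Fx %.1f Fy %.1f Fz %.1f T %s"%(w2s(o["position"])[1]*1000,fx,fy,f[2],o["torque"]))
sys.exit(1 if abs(fy)>float(sys.argv[1]) else 0)
E
R1='python3 chk.py 2.2'
python3 -m handwheel '0 -2 0 0 0 0 5;0 -2 0 0 0 0 5' >/dev/null && $R1 && python3 -m handwheel '0 -2 0 0 0 0 5' >/dev/null && $R1 && python3 -m handwheel '0 -2 0 0 0 0 5' >/dev/null && $R1 && python3 -m handwheel '0 -2 0 0 0 0 5' >/dev/null && $R1 && python3 -m handwheel '0 -2 0 0 0 0 5' >/dev/null && $R1 && python3 -m handwheel '0 -2 0 0 0 0 5' >/dev/null && $R1 && python3 -m handwheel '0 -2 0 0 0 0 5' >/dev/null && $R1 && python3 -m handwheel '0 -2 0 0 0 0 5' >/dev/null && $R1 && python3 -m handwheel '0 -2 0 0 0 0 5' >/dev/null && $R1 && python3 -m handwheel '0 -2 0 0 0 0 5' >/dev/null && $R1
```

```text
y 67.2 Fx -0.2 Fy -0.0 Fz -2.7 T [0.0351 0.0536 0.0051]
y 65.0 Fx 0.2 Fy 0.1 Fz -0.7 T [-0.0099  0.0372 -0.0044]
y 63.0 Fx 0.3 Fy 0.0 Fz -1.6 T [0.0213 0.0958 0.0206]
y 60.9 Fx 0.5 Fy -0.1 Fz -0.9 T [-0.0229  0.0446  0.0106]
y 58.9 Fx -0.2 Fy -0.5 Fz -1.4 T [0.0221 0.0336 0.0059]
y 56.9 Fx 0.3 Fy 0.1 Fz -0.7 T [0.001  0.1032 0.0021]
y 54.9 Fx -1.3 Fy -0.5 Fz -2.0 T [-0.0124  0.0569  0.0232]
y 52.9 Fx 0.6 Fy -0.7 Fz -1.5 T [-0.0299  0.0381  0.0231]
y 50.9 Fx 0.2 Fy 0.5 Fz -2.3 T [-0.0722  0.0126  0.0186]
y 48.9 Fx -0.3 Fy 0.7 Fz -1.9 T [0.0062 0.0702 0.0442]
```

```bash
R1='python3 chk.py 2.2'
python3 -m handwheel '0 -2 0 0 0 0 5' >/dev/null && $R1 && python3 -m handwheel '0 -2 0 0 0 0 5' >/dev/null && $R1 && python3 -m handwheel '0 -2 0 0 0 0 5' >/dev/null && $R1 && python3 -m handwheel '0 -2 0 0 0 0 5' >/dev/null && $R1 && python3 -m handwheel '0 -2 0 0 0 0 5' >/dev/null && $R1 && python3 -m handwheel '0 -2 0 0 0 0 5' >/dev/null && $R1 && python3 -m handwheel '0 -2 0 0 0 0 5' >/dev/null && $R1 && python3 -m handwheel '0 -2 0 0 0 0 5' >/dev/null && $R1 && python3 -m handwheel '0 -2 0 0 0 0 5' >/dev/null && $R1 && python3 -m handwheel '0 -2 0 0 0 0 5' >/dev/null && $R1; python3 st.py
```

```text
y 47.0 Fx -0.5 Fy 1.5 Fz -0.5 T [0.1512 0.0106 0.1205]
y 45.2 Fx 0.5 Fy 0.4 Fz -1.2 T [0.2187 0.0137 0.0826]
y 43.2 Fx -0.3 Fy 0.3 Fz -2.0 T [0.2299 0.0349 0.0239]
y 41.1 Fx 0.1 Fy 1.2 Fz -1.1 T [0.2105 0.03   0.1413]
y 39.0 Fx 0.2 Fy 0.9 Fz -1.6 T [0.1958 0.0435 0.0526]
y 37.0 Fx -0.3 Fy 2.3 Fz -1.3 T [0.5864 0.0427 0.2523]
t 14.0 grip_s [-98.1812  36.9671] head_s [37.8296 27.622 ] und 18.774675693444674 yaw -7.834753573213366 pitch 0.0046221510583339676 roll -0.002443143124703062 Fshelf -0.3398907266072983 2.286542890268701 -1.311397880342813 Tz [0.5864 0.0427 0.2523]
```

```bash
sed -i 's/fx=c\*f\[0\]+s\*f\[1\]/fx=c*f[0]+s*f[1];g=w2s(o["position"])*1000/; s/print("y %.1f Fx/print("x %.1f y %.1f Fx/; s/%(w2s(o\["position"\])\[1\]\*1000,/%(g[0],g[1],/; s/abs(fy)>/max(abs(fy),abs(fx))>/' chk.py; R1='python3 chk.py 4'
python3 -m handwheel '0 0.8 0 0 0 0 5;0 0 0 0 0 0 5' >/dev/null && $R1 && python3 -m handwheel '0 0 -3 0 0 0 5;0 0 -3 0 0 0 5' >/dev/null && $R1 && python3 -m handwheel '0 0 -3 0 0 0 5;0 0 -3 0 0 0 5' >/dev/null && $R1 && python3 -m handwheel '0 0 -3 0 0 0 5;0 0 -3 0 0 0 5' >/dev/null && $R1 && python3 -m handwheel '0 0 -3 0 0 0 5;0 0 -3 0 0 0 5' >/dev/null && $R1 && python3 -m handwheel '0 0 -3 0 0 0 5;0 0 -3 0 0 0 5' >/dev/null && $R1 && python3 -m handwheel '0 0 -3 0 0 0 5;0 0 -3 0 0 0 5' >/dev/null && $R1; python3 st.py
```

```text
x -98.2 y 37.8 Fx 0.5 Fy -1.1 Fz -1.2 T [ 0.023   0.0123 -0.0527]
x -104.4 y 37.7 Fx -0.6 Fy -0.4 Fz -0.9 T [-0.024   0.0186  0.0233]
x -110.6 y 37.9 Fx -0.5 Fy 0.2 Fz -1.0 T [-0.0055  0.0092  0.0005]
x -116.5 y 37.9 Fx 0.8 Fy -1.0 Fz -1.4 T [-0.0042  0.0245 -0.0324]
x -122.4 y 37.8 Fx -0.4 Fy -1.1 Fz -0.3 T [0.0155 0.0337 0.0104]
x -128.3 y 37.8 Fx 1.2 Fy -0.4 Fz -1.4 T [ 0.0339 -0.1383  0.0307]
x -134.3 y 37.8 Fx 1.9 Fy 1.0 Fz -1.4 T [ 0.0256 -0.1479  0.0406]
t 15.4 grip_s [-134.2824   37.8312] head_s [ 1.727 28.468] und 18.64341580813064 yaw -7.842379898027568 pitch 0.004929566349344994 roll -0.0024339116400671212 Fshelf 1.8915055801725302 0.9665161848505455 -1.4152695969622147 Tz [ 0.0256 -0.1479  0.0406]
```

```bash
R1='python3 chk.py 4.5'
python3 -m handwheel '0 0 -3 0 0 0 5;0 0 -3 0 0 0 5' >/dev/null && $R1 && python3 -m handwheel '0 0 -3 0 0 0 5;0 0 -3 0 0 0 5' >/dev/null && $R1 && python3 -m handwheel '0 0 -3 0 0 0 5;0 0 -3 0 0 0 5' >/dev/null && $R1 && python3 -m handwheel '0 0 -3 0 0 0 5;0 0 -3 0 0 0 5' >/dev/null && $R1 && python3 -m handwheel '0 0 -3 0 0 0 5;0 0 -3 0 0 0 5' >/dev/null && $R1 && python3 -m handwheel '0 0 -3 0 0 0 5;0 0 -3 0 0 0 5' >/dev/null && $R1; python3 st.py; python3 - <<'E'
from h import *
c=cams.camera("top");cv2.imwrite("pics/t7.png",cv2.resize(c["color"][120:300,150:300],None,fx=4,fy=4))
c=cams.camera("side");cv2.imwrite("pics/s7.png",cv2.resize(c["color"][130:260,180:340],None,fx=4,fy=4))
E
```

```text
x -140.3 y 37.8 Fx -0.2 Fy -0.0 Fz -1.8 T [ 0.0257 -0.1014  0.0198]
x -146.3 y 37.8 Fx 0.4 Fy 0.1 Fz -1.3 T [ 0.0137 -0.2049  0.0511]
x -152.3 y 37.8 Fx 1.0 Fy 0.7 Fz -1.7 T [-0.0371 -0.1628  0.0289]
x -158.4 y 37.8 Fx 1.6 Fy -0.1 Fz -1.2 T [ 0.0516 -0.1604  0.0325]
x -164.4 y 37.8 Fx 1.4 Fy 0.1 Fz -0.9 T [-0.0774 -0.2594  0.0629]
x -170.4 y 37.8 Fx 1.9 Fy 0.4 Fz -1.3 T [-0.045  -0.2901  0.0502]
t 16.6 grip_s [-170.3871   37.8172] head_s [-34.3766  28.4682] und 18.43031268139838 yaw -7.836384180628151 pitch 0.0047216723449347575 roll -0.002493204780935704 Fshelf 1.9352377047690155 0.4143639120252304 -1.2930357555891834 Tz [-0.045  -0.2901  0.0502]
```

View pics/t7.png

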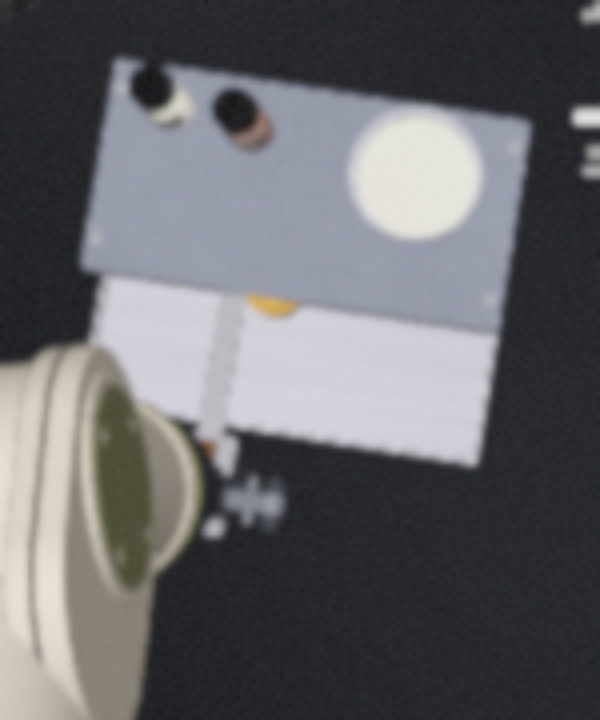

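View pics/s7.png

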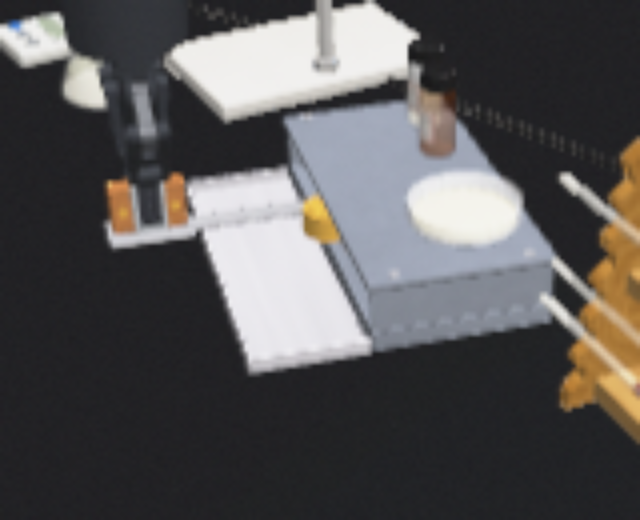

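```bash
R1='python3 chk.py 4.5'
python3 -m handwheel '0 0 -3 0 0 0 5;0 0 -3 0 0 0 5' >/dev/null && $R1 && python3 -m handwheel '0 0 -3 0 0 0 5;0 0 -3 0 0 0 5' >/dev/null && $R1 && python3 -m handwheel '0 0 -3 0 0 0 5;0 0 -3 0 0 0 5' >/dev/null && $R1 && python3 -m handwheel '0 0 -3 0 0 0 5;0 0 -3 0 0 0 5' >/dev/null && $R1;  python3 st.py; python3 - <<'E'
from h import *
c=cams.camera("top");cv2.imwrite("pics/t8.png",cv2.resize(c["color"][120:300,150:300],None,fx=4,fy=4))
c=cams.camera("side");cv2.imwrite("pics/s8.png",cv2.resize(c["color"][130:260,180:340],None,fx=4,fy=4))
E
```

```text
x -176.2 y 37.7 Fx 0.6 Fy -0.1 Fz -1.1 T [-0.0786 -0.3301  0.0345]
x -182.7 y 37.7 Fx 0.2 Fy 1.0 Fz -1.8 T [ 0.0338  0.0557 -0.0257]
x -188.3 y 37.8 Fx 0.6 Fy 0.4 Fz -1.5 T [-0.0042 -0.3032  0.0281]
x -194.3 y 37.8 Fx 1.1 Fy -0.3 Fz -0.7 T [-0.1509 -0.3244  0.0017]
t 17.5 grip_s [-194.3352   37.804 ] head_s [-58.3244  28.4591] und 18.36190383662469 yaw -7.834689022510659 pitch 0.004818286653013759 roll -0.0024591317177845573 Fshelf 1.1220004217656523 -0.2924852879004838 -0.6995660723962356 Tz [-0.1509 -0.3244  0.0017]
```

View pics/s8.png

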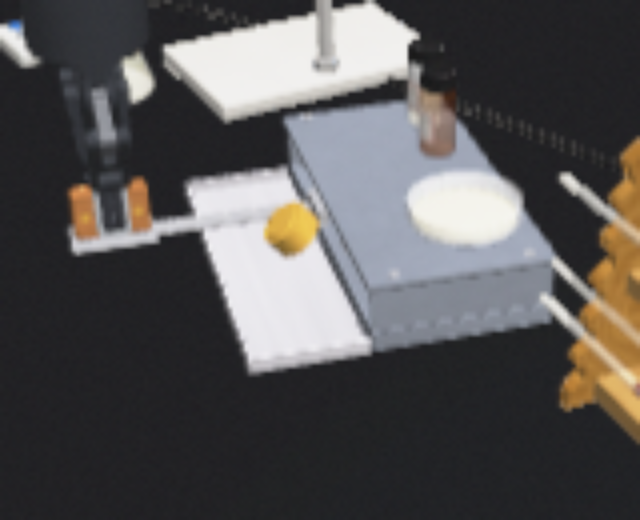

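View pics/t8.png

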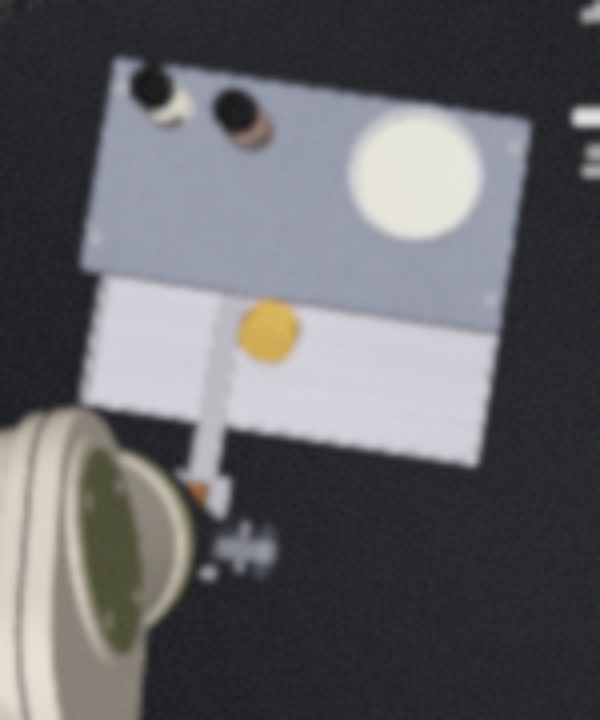

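```bash
R1='python3 chk.py 4.5'
python3 -m handwheel '0 0 -3 0 0 0 5;0 0 -3 0 0 0 5' >/dev/null && $R1 && python3 -m handwheel '0 0 -3 0 0 0 5;0 0 -3 0 0 0 5' >/dev/null && $R1 && python3 -m handwheel '0 0 -3 0 0 0 5;0 0 0 0 0 0 5' >/dev/null && $R1; python3 st.py; python3 - <<'E'
from h import *
c=cams.camera("top");cv2.imwrite("pics/t9.png",cv2.resize(c["color"][160:260,180:280],None,fx=6,fy=6))
P=cloud(c);hsv=cv2.cvtColor(c["color"],cv2.COLOR_BGR2HSV)
def brass(c,P,b):
    hsv=cv2.cvtColor(c["color"],cv2.COLOR_BGR2HSV);m=(hsv[...,0]>12)&(hsv[...,0]<30)&(hsv[...,1]>110)&(hsv[...,2]>80)
    k=np.zeros_like(m);k[b[1]:b[3],b[0]:b[2]]=1;m&=k.astype(bool)
    q=P[m];print(m.sum(),np.nanmedian(q,0),"shelf",w2s(np.nanmedian(q,0))*1000,"z pct",np.nanpercentile(q[:,2],[2,25,50,75,98]))
brass(c,P,(195,190,240,230))
c=cams.camera("side");cv2.imwrite("pics/s9.png",cv2.resize(c["color"][150:230,210:310],None,fx=6,fy=6))
brass(c,cloud(c),(230,165,280,210))
E
```

```text
x -200.4 y 37.6 Fx 1.2 Fy -0.3 Fz -0.7 T [ 0.0054 -0.0841  0.0107]
x -206.7 y 37.7 Fx -0.0 Fy 0.9 Fz -1.3 T [ 0.0589  0.0458 -0.0208]
x -209.7 y 37.8 Fx 0.8 Fy 0.4 Fz -0.8 T [ 0.0099  0.0686 -0.0212]
t 18.2 grip_s [-209.685    37.8053] head_s [-73.6726  28.4844] und 18.17548498130627 yaw -7.824533684681344 pitch 0.0041715889708606735 roll -0.0024865524567043162 Fshelf 0.7964501743830092 0.4222967039643081 -0.8176669172316184 Tz [ 0.0099  0.0686 -0.0212]
87 [0.5908 0.1416 0.0331] shelf [-96.715   11.3757] z pct [0.0259 0.0314 0.0331 0.0349 0.0367]
90 [0.588  0.1323 0.0272] shelf [-98.1421   1.854 ] z pct [0.0115 0.0207 0.0272 0.0319 0.0357]
```

View pics/s9.png

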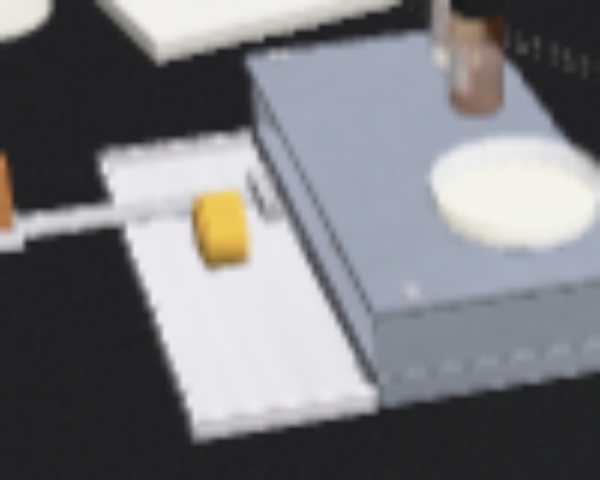

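View pics/t9.png

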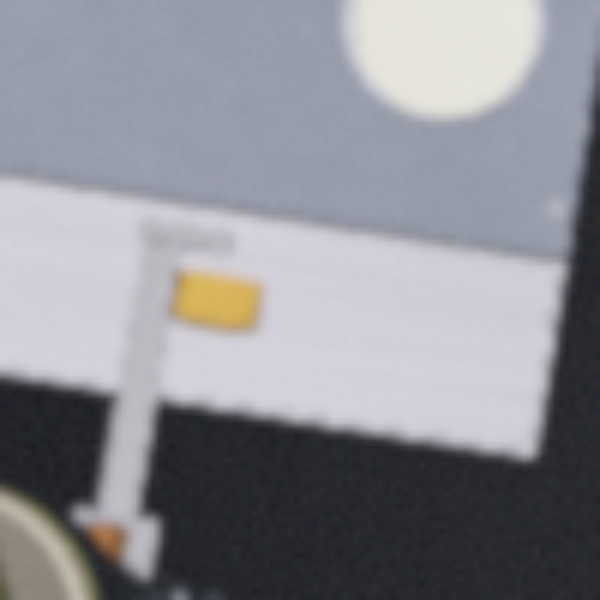

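```bash
python3 -m handwheel '0 2 0 0 0 0 5;-2 2 -1 0 0 0 5;-6 0 0 0 0 0 5;-10 0 0 0 0 0 5;-20 0 0 0 0 0 5;-25 0 0 0 0 0 5;0 0 0 0 0 0 5;0 0 0 0 0 0 5'; python3 st.py; python3 - <<'E'
from h import *
c=cams.camera("top");cv2.imwrite("pics/t10.png",cv2.resize(c["color"][160:300,160:300],None,fx=4,fy=4))
c=cams.camera("side");cv2.imwrite("pics/s10.png",cv2.resize(c["color"][130:230,190:310],None,fx=5,fy=5))
E
```

```text
clock: 19.1
position: [0.4826, 0.1877, 0.0905]
ee_rot: [0.048, 0.704, -0.049, 0.707]
ft_force: [-0.1, -0.1, -3.1]
grip_width: 0.151
t 19.1 grip_s [-210.1914   42.2499] head_s [-74.1807  32.9053] und 81.98527411612605 yaw -7.834514879858477 pitch 0.005528637768156153 roll -0.001008544140959064 Fshelf -0.1390441205012048 -0.08416825560499364 -3.097521791693101 Tz [ 0.04    0.0061 -0.0383]
```

View pics/s10.png

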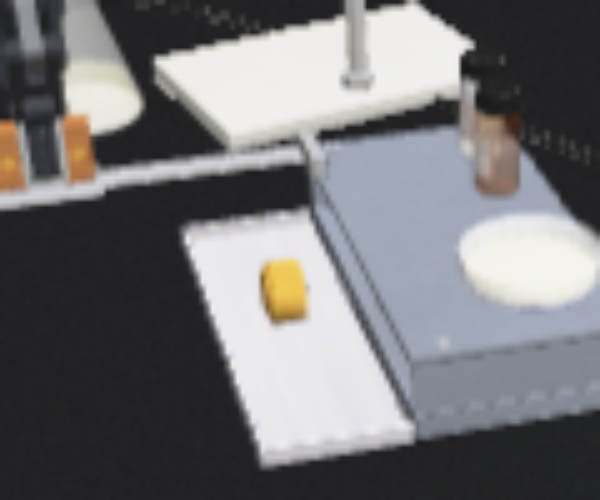

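View pics/t10.png

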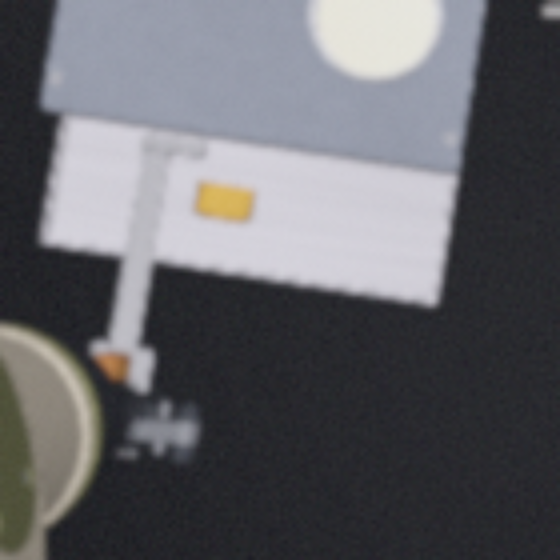

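```bash
python3 -m handwheel '0 -15 -8 0 0 0 5;0 -35 -5 0 0 0 5;0 -40 0 0 0 0 5;0 -45 0 0 0 0 5;0 -45 5 0 0 0 5;0 -40 5 0 0 0 5;0 -30 5 0 0 0 5;0 -10 0 0 0 0 5' && python3 -m handwheel '20 0 0 0 0 0 5;25 0 0 0 0 0 5;18 0 0 0 0 0 5;8 0 0 0 0 0 5;0 0 0 0 0 0 5;0 0 0 0 0 0 5'; python3 st.py; python3 - <<'E'
from h import *
o=manip.get_obs();p=o["position"]
c=cams.camera("top");cv2.imwrite("pics/t11.png",c["color"])
c=cams.camera("side");cv2.imwrite("pics/s11.png",c["color"])
E
```

```text
clock: 20.0
position: [0.4481, -0.0737, 0.0901]
ee_rot: [0.048, 0.704, -0.051, 0.707]
ft_force: [0.0, 0.7, -1.3]
grip_width: 0.152
clock: 20.6
position: [0.4494, -0.0706, 0.0198]
ee_rot: [0.047, 0.704, -0.049, 0.707]
ft_force: [0.9, -0.9, -0.6]
grip_width: 0.152
t 20.6 grip_s [-207.5878 -218.1882] head_s [ -71.5764 -227.5232] und 11.33511208169477 yaw -7.830489994183971 pitch 0.004857302277148257 roll -0.0027163707751701044 Fshelf 1.022211849645344 -0.7723208238404033 -0.6488569815903057 Tz [0.0461 0.0288 0.0558]
```

View pics/t11.png

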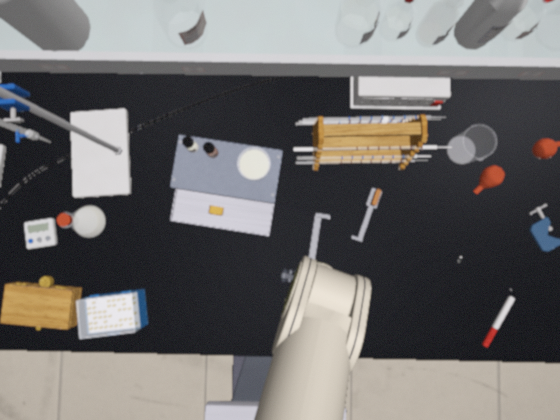

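View pics/s11.png

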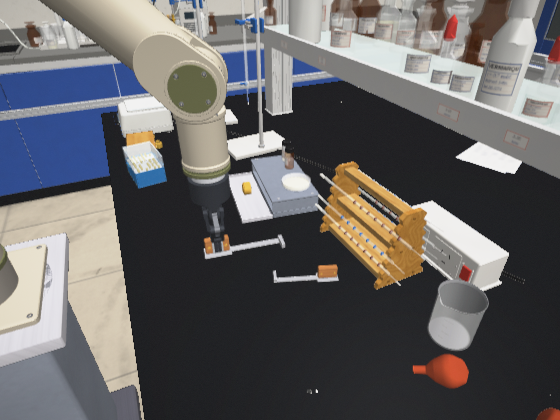

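```bash
python3 -m handwheel '4 0 0 0 0 0 5;3 0 0 0 0 0 5;0 0 0 0 0 0 5' && python3 chk.py 9; python3 -m handwheel '1.5 0 0 0 0 0 5;0 0 0 0 0 0 5' && python3 chk.py 9;python3 -m handwheel '1 0 0 0 0 0 5;0 0 0 0 0 0 5' && python3 chk.py 9;python3 -m handwheel '1 0 0 0 0 0 5;0 0 0 0 0 0 5' && python3 chk.py 9; python3 st.py
```

```text
clock: 21.0
position: [0.4489, -0.0705, 0.0121]
ee_rot: [0.047, 0.704, -0.049, 0.707]
ft_force: [-1.1, 0.4, -1.2]
grip_width: 0.15
x -208.1 y -218.2 Fx -1.1 Fy 0.2 Fz -1.2 T [0.0235 0.062  0.0264]
clock: 21.2
position: [0.4491, -0.0707, 0.0108]
ee_rot: [0.047, 0.704, -0.049, 0.707]
ft_force: [0.2, 0.2, -2.2]
grip_width: 0.152
x -207.9 y -218.3 Fx 0.2 Fy 0.2 Fz -2.2 T [ 0.0153 -0.0055 -0.0243]
clock: 21.4
position: [0.4491, -0.0707, 0.0098]
ee_rot: [0.047, 0.704, -0.049, 0.707]
ft_force: [0.2, 0.5, -1.8]
grip_width: 0.152
x -207.8 y -218.3 Fx 0.1 Fy 0.5 Fz -1.8 T [-0.0368  0.0811 -0.0213]
clock: 21.6
position: [0.4491, -0.0707, 0.0088]
ee_rot: [0.047, 0.704, -0.049, 0.707]
ft_force: [0.5, -0.3, -1.1]
grip_width: 0.15
x -207.9 y -218.3 Fx 0.5 Fy -0.2 Fz -1.1 T [ 0.0354  0.1003 -0.0555]
t 21.6 grip_s [-207.864  -218.3273] head_s [ -71.8542 -227.686 ] und 0.2995314772485935 yaw -7.8404362380308 pitch 0.004507968649315519 roll -0.002614210903044867 Fshelf 0.5302044292844583 -0.23401462112713176 -1.072499309091855 Tz [ 0.0354  0.1003 -0.0555]
```

```bash
python3 -m handwheel '0.5 0 0 0 0 0 5;0 0 0 0 0 0 5' && python3 chk.py 9; python3 -m handwheel '0 0 0 0 0 0 18;0 0 0 0 0 0 24;0 0 0 0 0 0 32;0 0 0 0 0 0 36;0 0 0 0 0 0 36;0 0 0 0 0 0 36'; python3 - <<'E'
from h import *
c=cams.camera("wrist");cv2.imwrite("pics/w12.png",c["color"])
E
```

```text
clock: 21.8
position: [0.4492, -0.0707, 0.0085]
ee_rot: [0.047, 0.704, -0.049, 0.707]
ft_force: [-0.9, -0.1, 1.7]
grip_width: 0.149
x -207.7 y -218.3 Fx -0.9 Fy -0.3 Fz 1.7 T [0.0822 0.2032 0.0063]
clock: 22.4
position: [0.4492, -0.0706, 0.0084]
ee_rot: [0.047, 0.704, -0.049, 0.707]
ft_force: [-0.4, -0.1, -0.3]
grip_width: 0.422
```

View pics/w12.png

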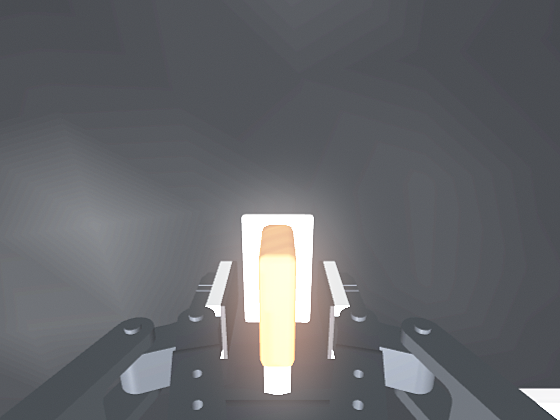

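Released; the handle (277,300) stands clear between the pads. Now lifting off straight up.

```bash
python3 -m handwheel '-10 0 0 0 0 0 36;-20 0 0 0 0 0 36;-40 0 0 0 0 0 36;-40 0 0 0 0 0 40;-40 0 -10 0 0 0 40;-20 0 -20 0 0 0 40;0 0 0 0 0 0 40;0 0 0 0 0 0 40'; python3 - <<'E'
from h import *
o=manip.get_obs();c=cams.camera("wrist");P=cloud(c,o);cv2.imwrite("pics/w13.png",c["color"])
c=cams.camera("top");cv2.imwrite("pics/t13.png",c["color"])
P=cloud(c)
for t in["vial_a"]:
    for r in cams.outline_of("top",t):print(r["conf"],r["box"],np.nanmedian(P[r["region"]],0))
c=cams.camera("side");cv2.imwrite("pics/s13.png",c["color"]);P=cloud(c).reshape(-1,3)
p=np.array([.449,-.0707]);yaw=np.radians(-7.84);d=np.array([np.cos(yaw),np.sin(yaw)]);n=np.array([-d[1],d[0]])
P=P[np.isfinite(P[:,0])];s=(P[:,:2]-p)@d;tt=(P[:,:2]-p)@n
for a in(.05,.09,.12):
    k=(abs(s-a)<.006)&(abs(tt)<.005);print(a,k.sum(),np.median(P[k,2]))
E
```

```text
clock: 23.25
position: [0.419, -0.0657, 0.1786]
ee_rot: [0.048, 0.703, -0.048, 0.708]
ft_force: [0.2, 0.5, -0.5]
grip_width: 0.471
0.78 [180.0, 135.5, 16.7, 17.2] [0.7234 0.1875 0.1075]
0.66 [203.0, 141.4, 14.8, 16.6] [0.7123 0.1434 0.1075]
0.05 18 0.0034815981112595318
0.09 18 0.003859353027964474
0.12 16 0.003450896887031818
```

View pics/s13.png

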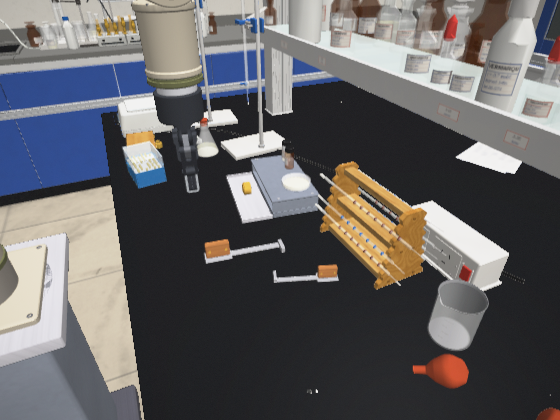

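View pics/t13.png

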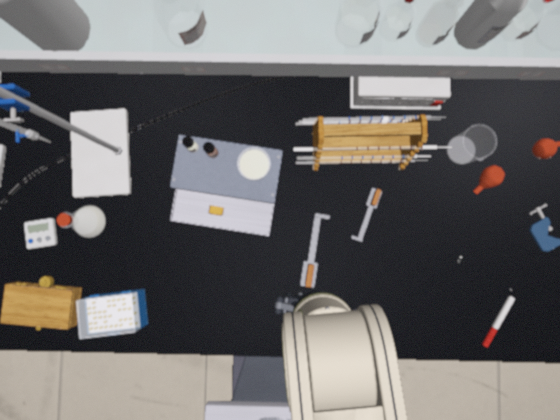

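View pics/w13.png

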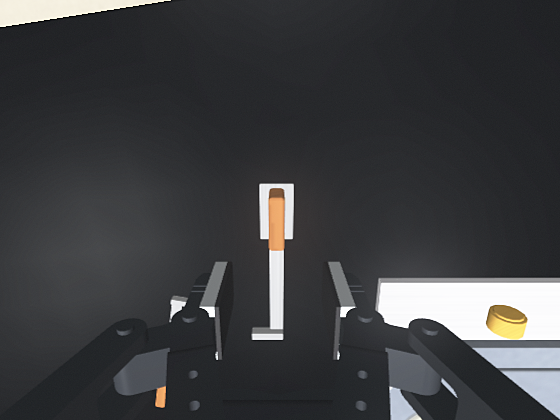

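```bash
python3 -c "
from workcell import hand_in
print(hand_in())"
```

```text
the job is handed in; nothing more can be done
None
```

The job is done and handed in at about 23 s on the robot's clock, against the 66 s limit; no verdict was given. I took the larger rake by its handle and went in along the free strip at the left wall. Moving right, I felt the weight, pushed it to the divider, drew it over the front edge into the tray, and laid the rake on the bare worktop.

**Last checks:**
- **Weight:** it lies wholly inside the tray, about 97 mm in front of the shelf's middle. It landed standing on its rim rather than flat, but it was in the same place in the top pictures taken at about 19 s, 21 s and 23 s.
- **Rake:** it is flat on the worktop, with the shank's top read at 3.5–3.9 mm high along its length. The gripper is open and about 0.17 m above it.
- **Vials:** they stand where they were, within about 1 mm.
- **Forces:** no wrist reading I took during the work in the shelf was over about 3 N, counting the rake's own weight. Readings came only at the end of each move, so a short peak in between could have gone unseen. The highest of all was about 5 N, while gripping the rake on the worktop.

**Disagreement:** the drawn shelf outline was off by about 3 mm at the back left corner in the top picture. I allowed for this with the clearances I kept.

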